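# Take the rattle out of a castor wheel: reset a stop collar held by a thumb screw

### The job

The spare castor wheel rattles on its storage rod: loosen the thumb screw of the stop collar, then slide the collar along the rod against the wheel until the wheel is nipped against the sprung buffer with about 9 newtons. Never squeeze the wheel harder than 20 newtons. Tighten the thumb screw again so that the preload stays, let go, and leave the tin, jar, stud finder and nut driver where they are.

Things in the scene. Friction and masses are not known exactly. Their poses are not given: they have to be found in the camera images.
- rack: Storage rod on a plywood base 90 x 320 x 12 mm, fixed in a white cabinet lying on its back (rim 55 mm above the bench). Origin: centre of the base's underside; z up, y along the rod towards the buffer. The 10 mm steel rod runs along y, 45 mm above the origin, between end brackets at y = -150 and +150 mm (tops 60 mm above the origin).
- rod_mid (a point): Middle of the rod (rack y = 0), axes as the rack's. Near the +y end a black block (34 x 20 mm, top 15 mm above the rod's axis) carries the sprung buffer: a 22 mm rubber-tipped plunger pointing to -y. The block's place varies and is not measured: the plunger's free face is somewhere from y = 73 to 97 mm, so feel for it. Its spring gives 2 N per mm from first touch, over 17 mm.
- collar: Dark steel hub collar with a knurled band round the rod, 32 mm in diameter, 26 mm long; origin at its centre on the rod's axis, axes as the rack's. It only slides along y, from -100 to +100 mm; it starts between -100 and -70 mm. With the screw tight it is locked (holds 25 N or more); free, it drags with about 1 N.
- screw (a joint): Turn of the thumb screw, in rad: grows anticlockwise seen from above, which loosens it. Starts tight, at -0.1 to 0.1; above 0.55 the collar is free; range -0.3 (hard stop, tightening) to 2.2. At least 0.8 counts as loosened, below 0.25 as tight. Friction 0.12 N m, and up to 0.1 N m more at the tight end. Stays where it is left.
- screw_head (a point): Centre of the thumb screw's steel head: an upright flat bar 10 mm thick (point x), 30 mm long (point y), 24 mm tall, 48 mm above the rod's axis, on an 8 mm stem of which 20 mm shows above the collar. The point turns with the screw: at screw = 0 its axes are the rack's. Pushing the gripped head along the rod slides the collar.
- wheel: Spare castor wheel, black rubber tread, 50 mm in diameter, hub 24 mm long, on the rod between collar and buffer; origin at its centre on the rod's axis, y along the rod. It slides easily (about 0.4 N of drag); its centre starts between y = -15 and +40 mm of the rack, clear of both.
- tin: Bystander: open round steel tin of hooks, 80 mm across, 55 mm high, loose; origin at the centre of its underside.
- jar: Bystander: glass jar with a silver lid, 64 mm across, 85 mm high, loose; origin at the centre of its underside.
- stud_finder: Bystander: grey plastic stud finder, 55 x 110 x 30 mm, lying loose; origin at the centre of its underside.
- nut_driver: Bystander: nut driver with a blue handle, 190 mm long, lying loose; x along its length.

How it is judged:
By the outcome, as a careful person would: the job done as asked, in the order asked, and still so for the second after the job is handed in, with the robot touching nothing.
It also fails if it takes over 48 s, if anything falls off the work surface, if the arm or the gripper's body presses on something with over 40 N, if the wrist force passes 120 N, or if a joint passes its speed limit or range.

### The arm

A 6-joint arm with a two-finger parallel gripper is mounted at the origin on the work surface. World frame = base frame: x ahead of the robot, y to its left, z up, the work surface at z = 0. Lengths are in m, angles in rad, forces in N, time in s.
With the tool pointing down it reaches from about 0.375 to 0.9 m from the base axis. Payload 3.1 kg.
Tool frame: the origin (TCP) lies between the finger pads; the fingertips stand 22 mm ahead of it and the grasp point (between the pads) lies 3 mm ahead of it; z points along the fingers, y is the direction in which the jaws open and shut (so a half turn about z gives the same grasp; the last joint's range is limited). The gripper opens to 85 mm and grips with 20 to 120 N. Pads are 22 mm wide; open, the fingers measure 114 mm over their backs; the gripper's body (76 mm by 85 mm) begins 54 mm behind the grasp point. The pads swing forward as they close: fully open they stand 13 mm farther back than shut.
Start: joints at [0.941, 0.527, 1.433, -0, 1.181, -0.178], TCP at [0.273, 0.562, 0.253] pointing down, gripper open.
Joint ranges: [-3.08, 3.08], [-0.75, 2.2], [0.22, 2.44], [-1.43, 4.57], [0, 2.65], [-2.85, 2.85]. Speed limits (rad/s): [2.79, 2.79, 3.14, 3.14, 3.14, 3.14].

### API

Orientations are given as a unit quaternion [x, y, z, w].
In Python, from station import status, snapshot, manip gives the robot as it stands.
- The arm moves only by the tool move_arm, never from a script. Its argument "plan" is a list that holds one entry, the list of rows, each a list of 7 numbers: the turn, a rotation vector about the tool's x, y, z scaled (see below), then the shift along the tool's x, y, z scaled (see below), then the closure, from 0 (fully open) to 1 (shut). A call has exactly 8 rows; each row is the pose to reach, as a shift and turn from the pose commanded when the call began, along the tool's axes at that moment; what a row does not reach only later rows make up. The controller multiplies each number of a shift by 100 mm and each number of a turn by pi/4 rad. A row lasts 1/8 s, in which the tool goes at most 62.5 mm and 10.7 degrees, less where a joint would pass 70% of its speed; a pose out of reach is approached as far as the arm can. A call with a number of a shift or a turn outside -1 to 1 is refused whole. A call with a gripper value outside its range is refused whole. The fingers move at their own pace and stop on an object; "force" is the grip in N (left out, the last holds). Time passes only in rows, so rows that repeat a pose let the fingers close, or fill a call up. It gives the time, the measured TCP pose, the force and the opening at its end, in the units of the state.
- status.sense(): the state, without advancing time (a new reading comes with each control period).
- snapshot(name): name is "scene" or "side" or "wrist"; returns a dict with "img" (480x640x3 uint8, red, green, blue), "depth" (480x640 float32, m along the optical axis (not along the pixel's ray), 0 where there is no reading), "mtx" (3x3 intrinsics, pixels), "T" (4x4, takes a point from camera to world coordinates). Camera axes: x right, y up, looking along -z (the intrinsics and any distortion apply to the point x, -y, -z); pixel columns grow to the right and rows downward; lengths in m; the calibration is good to about 2 mm. A picture is of the moment at which its call begins.
- manip.sign_off(): hands the job in, once; it reports no verdict.
The state is a dict: "t": time; "q": joint angles; "qd": joint speeds; "tau": joint torques, N m; "tcp_pos": TCP position; "tool_rot": TCP orientation; "force": force on the tool from outside, world axes, zero at the start; "ft_torque": the same for the moment, N m; "finger_gap": opening from 0.0 (shut) to 1.0 (fully open).
Only numpy, scipy, OpenCV 4.12 (cv2) and the standard library are available. Lean on these libraries where they do the work, as an engineer would, in place of code of your own. Each camera call takes 0.05 s, during which the arm holds its last target. There are 200 camera calls.

## Working session

There is one attempt and no reset: what is moved stays moved. The work goes in short steps, Python scripts to look and compute and a tool call to move; the robot and the scene stay as the last step left them, time stands still between calls to the robot, and variables do not carry over. Pictures are saved under pics/ and viewed, on a budget of 10 in all, crops included, one or two more only if the job needs it, and the job is handed in when it is done.

Besides the shell and the picture viewer there is one more tool, called by a JSON object that holds its "name" and its "arguments", one argument or row to a line. move_arm: Moves the arm, as the interface text tells. Its arguments: {"type":"object","properties":{"plan":{"type":"array"},"force":{"type":"number"}},"required":["plan"]}

```bash
mkdir -p pics; ls
python3 - <<'E'
from station import status,snapshot
import cv2,numpy as np
print(status.sense())
for n in("scene","side"):
    s=snapshot(n); cv2.imwrite(f"pics/{n}0.png",s["img"][:,:,::-1]); np.savez(f"pics/{n}0.npz",**s)
    print(n,s["mtx"].tolist(),s["T"].round(4).tolist(),(s["depth"]>0).mean())
E
```

```text
pics
{'t': 0.0, 'q': array([ 9.40495935e-01,  5.28476623e-01,  1.43394687e+00, -4.24014401e-05,
        1.18139551e+00, -1.78492450e-01]), 'qd': array([-0.00017173, -0.00131886,  0.00174453,  0.00101669, -0.00126166,
        0.0001448 ]), 'tau': array([ 8.85192958e-05, -4.42354774e+01, -1.78020144e+01, -2.82708716e-04,
        8.45799863e-03,  8.53621430e-06]), 'tcp_pos': array([0.27243441, 0.5617281 , 0.25231297]), 'tool_rot': array([ 2.23979452e-01,  9.74593231e-01, -1.03110133e-03, -4.19971475e-04]), 'force': array([-0.17771922, -0.12187029, -0.31665948]), 'ft_torque': array([ 0.08964819,  0.03592363, -0.01836834]), 'finger_gap': 0.9958383859409632}
scene [[469.89726508078525, 0.0, 313.74240665024945], [0.0, 469.89726508078525, 248.41502466476493], [0.0, 0.0, 1.0]] [[0.8881, -0.3754, 0.2651, 0.8089], [0.4595, 0.7333, -0.5011, -0.4838], [-0.0063, 0.5669, 0.8238, 0.7309], [0.0, 0.0, 0.0, 1.0]] 0.996064453125
side [[615.7528881534885, 0.0, 309.21072079687394], [0.0, 615.7528881534885, 236.9524107905114], [0.0, 0.0, 1.0]] [[0.7133, 0.4523, -0.5353, -0.0775], [-0.7008, 0.4637, -0.5421, -0.7537], [0.003, 0.7619, 0.6477, 0.894], [0.0, 0.0, 0.0, 1.0]] 0.996044921875
```

View pics/scene0.png

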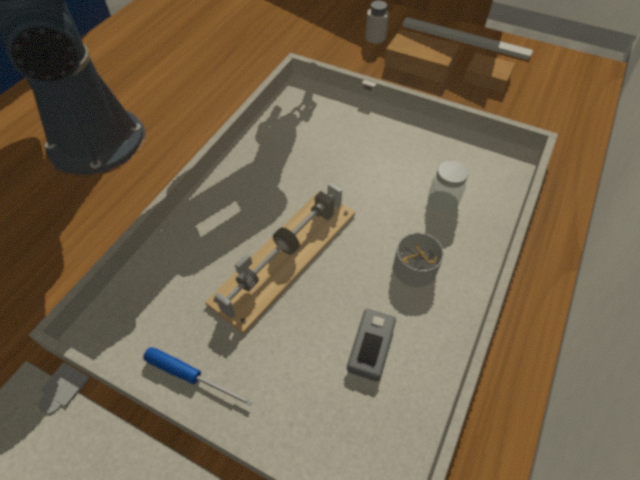

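View pics/side0.png

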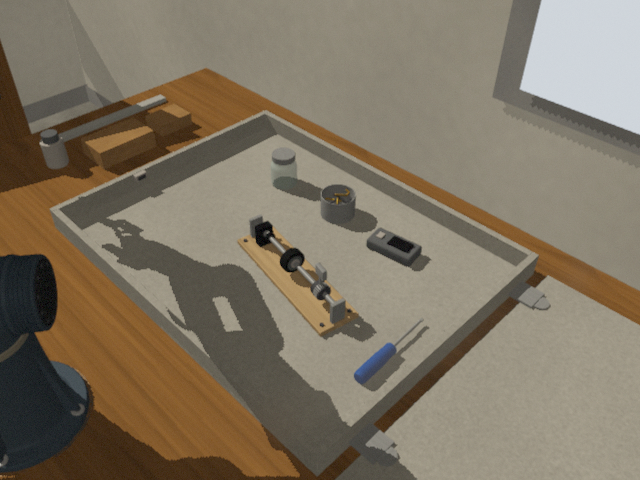

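The scene view shows the rack from (225,305) at its −y end to (330,200) at the buffer. The screw head is at (243,264) and the wheel at (286,240). In the side view the head is at (320,271) and the wheel at (291,260). I'll measure by depth and colour.

```bash
cat > h.py <<'E'
import numpy as np,cv2
def cloud(s):
    d=s["depth"];K=s["mtx"];v,u=np.mgrid[:480,:640]
    P=np.stack([(u-K[0,2])/K[0,0]*d,-(v-K[1,2])/K[1,1]*d,-d],-1)
    return P@s["T"][:3,:3].T+s["T"][:3,3]
E
python3 - <<'E'
from h import *
for n,box in(("scene",(195,360,170,340)),("side",(225,370,205,345))):
    s=dict(np.load(f"pics/{n}0.npz"));P=cloud(s);hsv=cv2.cvtColor(s["img"],cv2.COLOR_RGB2HSV)
    R=np.zeros((480,640),bool);R[box[2]:box[3],box[0]:box[1]]=1
    print(n,"floor z",np.median(P[R][:,2][hsv[R][:,1]<70]))
    w=R&(hsv[...,0]<25)&(hsv[...,1]>90)&(hsv[...,2]>60)&(s["depth"]>0)
    z=np.median(P[w][:,2]);q=P[w&(abs(P[...,2]-z)<.006)]
    r=cv2.minAreaRect((q[:,:2]*1000).astype(np.float32));print("base z",z,r,cv2.boxPoints(r).round().tolist(),w.sum())
    c=np.array(r[0])/1000
    b=cv2.boxPoints(r)/1000
    e=b[1]-b[0] if np.linalg.norm(b[1]-b[0])>np.linalg.norm(b[2]-b[1]) else b[2]-b[1]
    yy=e/np.linalg.norm(e); yy=yy*np.sign(yy@(P[200,330,:2]-P[305,225,:2] if n=="scene" else P[235,262,:2]-P[310,338,:2]))
    xx=np.array([yy[1],-yy[0]]);print("c",c,"yaw of y",np.arctan2(yy[1],yy[0]))
    L=np.stack([(P[...,:2]-c)@xx,(P[...,:2]-c)@yy,P[...,2]-(z-.012)],-1)*1000
    L[~R]=-999
    for lo,hi in((75,115),(52,66),(62,75)):
        m=(L[...,2]>lo)&(L[...,2]<hi)&(abs(L[...,0])<60)
        k,lab,st,ce=cv2.connectedComponentsWithStats(m.astype(np.uint8))
        for i in range(1,k):
            if st[i,4]>8:
                l=L[lab==i];print(lo,hi,"n",st[i,4],"px",ce[i].round(),"min",l.min(0).round(1),"max",l.max(0).round(1),"med",np.median(l,0).round(1))
    m=(L[...,2]>92)&(L[...,2]<112)&(abs(L[...,0])<60)
    print("head rect",cv2.minAreaRect(L[m][:,:2].astype(np.float32)))
E
```

```text
scene floor z 0.010238229699903512
base z 0.022085116566221807 ((538.5811157226562, -88.36897277832031), (318.332275390625, 90.73056030273438), 79.30260467529297) [[464.0, -236.0], [554.0, -253.0], [613.0, 60.0], [524.0, 76.0]] 5160
c [ 0.53858112 -0.08836897] yaw of y 1.3840914742295205
75 115 n 223 px [243. 264.] min [  -6.4 -108.4   75.8] max [  5.9 -78.7 107.9] med [  2.9 -95.  100.4]
52 66 n 98 px [334. 188.] min [-15.3 144.2  52. ] max [ 14.7 158.3  62.4] med [ -0.  148.8  58.5]
52 66 n 234 px [322. 200.] min [-17.2  89.5  52. ] max [ 16.7 128.   62.3] med [  0.3 113.7  58.8]
52 66 n 186 px [287. 240.] min [-20.7  -5.3  52.2] max [24.8 17.5 66. ] med [12.6 -0.7 60. ]
52 66 n 215 px [247. 278.] min [ -15.  -107.9   52.1] max [ 14.8 -79.8  65.7] med [  4.6 -97.   58.8]
52 66 n 128 px [222. 300.] min [ -16.  -154.1   52.6] max [  14.7 -143.6   63.7] med [   0.9 -149.5   59.6]
62 75 n 199 px [285. 235.] min [-17.8  -2.9  62. ] max [18.7 17.1 71.8] med [ 3.   5.6 67.4]
62 75 n 27 px [246. 273.] min [ -2.6 -97.7  62.2] max [  4.  -85.4  74.2] med [  2.3 -95.4  66.7]
head rect ((-0.10
[... 592 characters left out ...]
n 171 px [264. 227.] min [-16.7  89.3  52. ] max [ 19.3 132.5  64.8] med [  0.2 112.2  58.9]
52 66 n 163 px [291. 257.] min [-24.4  -5.9  52. ] max [23.5 18.9 65.9] med [-6.9 -0.4 59.3]
52 66 n 158 px [320. 286.] min [ -15.3 -109.1   52. ] max [ 15.3 -78.3  64.7] med [ -2.8 -98.1  58.4]
52 66 n 106 px [337. 303.] min [ -15.1 -155.6   52. ] max [  15.6 -141.6   62.4] med [  -0.6 -150.8   58.4]
62 75 n 142 px [292. 253.] min [-17.5  -5.9  62.3] max [20.5 18.6 72.8] med [-1.3  4.9 67.6]
62 75 n 23 px [320. 282.] min [ -5.7 -97.   62.1] max [  2.7 -90.5  72.2] med [ -0.8 -95.4  67.2]
head rect ((0.8947820663452148, -94.23916625976562), (32.449012756347656, 11.722174644470215), 86.93336486816406)
```

Both views agree on these values:

| Quantity | Value |
|---|---|
| Rack origin | (0.538, −0.0875, 0.011) |
| Yaw of rack y | 1.385 |
| Head in rack y | −94 mm |
| Head in world | (0.521, −0.180, 0.104) |
| Wheel in rack y | about +6 mm |

The base size and the 60 mm bracket height also match the given figures. I'll start travelling.

{"name": "move_arm", "arguments": {
  "plan": [
    [[0, 0, 0, -0.125, -0.125, 0, 0.3], [0, 0, 0, -0.25, -0.25, 0, 0.3], [0, 0, 0, -0.4, -0.4, 0, 0.3], [0, 0, 0, -0.55, -0.55, 0, 0.3], [0, 0, 0, -0.7, -0.7, 0, 0.3], [0, 0, 0, -0.85, -0.85, 0, 0.3], [0, 0, 0, -1, -1, 0, 0.3], [0, 0, 0, -1, -1, 0, 0.3]]
  ],
  "force": 80
}}

```text
t: 1.1
tcp_pos: [0.3196, 0.4272, 0.2534]
tool_rot: [0.225, 0.974, -0.0, -0.0]
force: [-0.5, 0.4, -0.2]
finger_gap: 0.703
```

{"name": "move_arm", "arguments": {
  "plan": [
    [[0, 0, 0, -0.125, -0.125, 0, 0.3], [0, 0, 0, -0.25, -0.25, 0, 0.3], [0, 0, 0, -0.4, -0.4, 0, 0.3], [0, 0, 0, -0.55, -0.55, 0, 0.3], [0, 0, 0, -0.7, -0.7, 0, 0.3], [0, 0, 0, -0.85, -0.85, 0, 0.3], [0, 0, 0, -1, -1, 0, 0.3], [0, 0, 0, -1, -1, 0, 0.3]]
  ]
}}

```text
t: 2.1
tcp_pos: [0.3658, 0.2938, 0.2533]
tool_rot: [0.225, 0.974, -0.0, -0.0]
force: [-0.0, 0.0, -0.5]
finger_gap: 0.701
```

{"name": "move_arm", "arguments": {
  "plan": [
    [[0, 0, 0, -0.125, -0.125, 0, 0.3], [0, 0, 0, -0.25, -0.25, 0, 0.3], [0, 0, 0, -0.4, -0.4, 0, 0.3], [0, 0, 0, -0.55, -0.55, 0, 0.3], [0, 0, 0, -0.7, -0.7, 0, 0.3], [0, 0, 0, -0.85, -0.85, 0, 0.3], [0, 0, 0, -1, -1, 0, 0.3], [0, 0, 0, -1, -1, 0, 0.3]]
  ]
}}

```text
t: 3.1
tcp_pos: [0.4122, 0.1611, 0.2534]
tool_rot: [0.225, 0.974, 0.0, 0.0]
force: [0.6, -0.1, -0.1]
finger_gap: 0.697
```

{"name": "move_arm", "arguments": {
  "plan": [
    [[0, 0, 0, -0.125, -0.125, 0, 0.3], [0, 0, 0, -0.25, -0.25, 0, 0.3], [0, 0, 0, -0.4, -0.4, 0, 0.3], [0, 0, 0, -0.55, -0.55, 0, 0.3], [0, 0, 0, -0.7, -0.7, 0, 0.3], [0, 0, 0, -0.85, -0.85, 0, 0.3], [0, 0, 0, -1, -1, 0, 0.3], [0, 0, 0, -1, -1, 0, 0.3]]
  ]
}}

```text
t: 4.1
tcp_pos: [0.4586, 0.0279, 0.2533]
tool_rot: [0.225, 0.974, 0.0, 0.0]
force: [-0.7, 0.3, -0.4]
finger_gap: 0.698
```

{"name": "move_arm", "arguments": {
  "plan": [
    [[0, 0, 0.125, -0.125, -0.125, 0, 0.3], [0, 0, 0.25, -0.25, -0.25, 0, 0.3], [0, 0, 0.4, -0.4, -0.4, 0, 0.3], [0, 0, 0.55, -0.55, -0.55, 0, 0.3], [0, 0, 0.7, -0.7, -0.7, 0, 0.3], [0, 0, 0.85, -0.85, -0.85, 0, 0.3], [0, 0, 1, -1, -1, 0, 0.3], [0, 0, 1, -1, -1, 0, 0.3]]
  ]
}}

```text
t: 5.1
tcp_pos: [0.5048, -0.1053, 0.2532]
tool_rot: [0.58, 0.815, 0.0, -0.0]
force: [0.2, 0.0, 0.3]
finger_gap: 0.697
```

{"name": "move_arm", "arguments": {
  "plan": [
    [[0, 0, 0.12, -0.12, -0.02, 0.1, 0.3], [0, 0, 0.24, -0.25, -0.03, 0.2, 0.3], [0, 0, 0.36, -0.38, -0.045, 0.3, 0.3], [0, 0, 0.48, -0.5, -0.06, 0.4, 0.3], [0, 0, 0.6, -0.63, -0.08, 0.45, 0.3], [0, 0, 0.73, -0.757, -0.094, 0.5, 0.3], [0, 0, 0.73, -0.757, -0.094, 0.5, 0.3], [0, 0, 0.73, -0.757, -0.094, 0.5, 0.3]]
  ]
}}

```text
t: 6.1
tcp_pos: [0.5199, -0.1789, 0.2034]
tool_rot: [0.786, 0.619, 0.0, -0.001]
force: [0.2, 0.2, -1.1]
finger_gap: 0.704
```

Run:
```python
from station import status,snapshot
from h import *
s=snapshot("wrist"); cv2.imwrite("pics/w1.png",s["img"][:,:,::-1]);P=cloud(s)
st=status.sense();print(st["tcp_pos"],st["tool_rot"],st["q"].round(3))
R=np.hypot(P[...,0]-.521,P[...,1]+.18)<.03
m=R&(P[...,2]>.100)&(P[...,2]<.13)
q=P[m];print(m.sum(),q.min(0),q.max(0),np.median(q,0))
t=q[q[:,2]>np.percentile(q[:,2],95)-.004]
print(cv2.minAreaRect((t[:,:2]*1000).astype(np.float32)),np.median(t[:,2]))
```

```text
[ 0.51998363 -0.17906792  0.20348226] [ 7.85742728e-01  6.18553313e-01  2.97572310e-05 -4.03331555e-04] [-0.535  0.493  1.673  0.     0.977 -0.298]
861 [ 0.51510778 -0.1930665   0.10003211] [ 0.53011259 -0.16338733  0.11646247] [ 0.52296258 -0.17594579  0.11366633]
((522.5414428710938, -178.1908416748047), (29.377910614013672, 9.617813110351562), 76.37372589111328) 0.11379808969017649
```

View pics/w1.png

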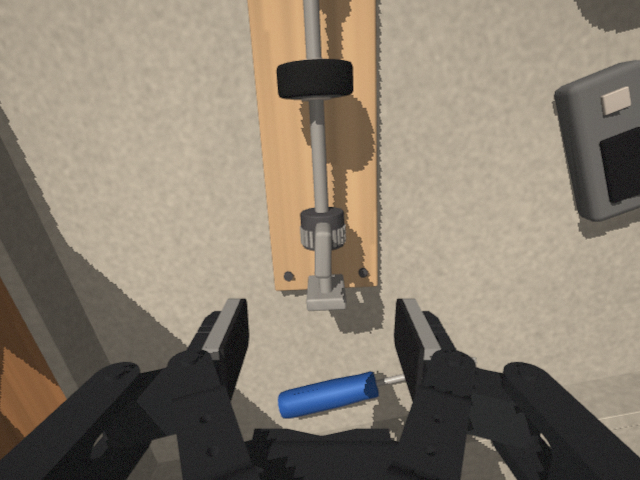

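The jaws straddle the head, which is at pixel (323,250) with the wheel at (315,78). A shift of about 2 mm centres it, and then I descend.

{"name": "move_arm", "arguments": {
  "plan": [
    [[0, 0, 0, 0.02, 0.02, 0.15, 0.3], [0, 0, 0, 0.02, 0.02, 0.3, 0.3], [0, 0, 0, 0.02, 0.022, 0.45, 0.3], [0, 0, 0, 0.02, 0.022, 0.6, 0.3], [0, 0, 0, 0.02, 0.022, 0.75, 0.3], [0, 0, 0, 0.02, 0.022, 0.88, 0.3], [0, 0, 0, 0.02, 0.022, 0.94, 0.3], [0, 0, 0, 0.02, 0.022, 0.94, 0.3]]
  ]
}}

```text
t: 7.15
tcp_pos: [0.5227, -0.179, 0.1089]
tool_rot: [0.787, 0.617, -0.0, -0.0]
force: [0.2, 0.1, 0.5]
finger_gap: 0.703
```

{"name": "move_arm", "arguments": {
  "plan": [
    [[0, 0, 0, 0, 0, 0, 0.6], [0, 0, 0, 0, 0, 0, 0.8], [0, 0, 0, 0, 0, 0, 1], [0, 0, 0, 0, 0, 0, 1], [0, 0, 0, 0, 0, 0, 1], [0, 0, 0, 0, 0, 0, 1], [0, 0, 0, 0, 0, 0, 1], [0, 0, 0, 0, 0, 0, 1]]
  ],
  "force": 80
}}

```text
t: 8.15
tcp_pos: [0.5211, -0.1786, 0.11]
tool_rot: [0.786, 0.618, -0.001, -0.001]
force: [-4.6, -0.3, 6.1]
finger_gap: 0.102
```

Gripped: a gap of 0.10 is about 9 mm. I'll loosen now, turning anticlockwise from above, which is a negative turn about tool z.

{"name": "move_arm", "arguments": {
  "plan": [
    [[0, 0, -0.1, 0, -0.015, -0.01, 1], [0, 0, -0.2, 0, -0.015, -0.01, 1], [0, 0, -0.3, 0, -0.015, -0.01, 1], [0, 0, -0.4, 0, -0.015, -0.01, 1], [0, 0, -0.5, 0, -0.015, -0.01, 1], [0, 0, -0.6, 0, -0.015, -0.01, 1], [0, 0, -0.7, 0, -0.015, -0.01, 1], [0, 0, -0.7, 0, -0.015, -0.01, 1]]
  ]
}}

```text
t: 9.15
tcp_pos: [0.5208, -0.1785, 0.1099]
tool_rot: [0.59, 0.808, -0.0, -0.001]
force: [-1.6, -1.2, -4.4]
finger_gap: 0.101
```

{"name": "move_arm", "arguments": {
  "plan": [
    [[0, 0, -0.1, 0, 0, 0, 1], [0, 0, -0.2, 0, 0, 0, 1], [0, 0, -0.3, 0, 0, 0, 1], [0, 0, -0.4, 0, 0, 0, 1], [0, 0, -0.5, 0, 0, 0, 1], [0, 0, -0.6, 0, 0, 0, 1], [0, 0, -0.7, 0, 0, 0, 1], [0, 0, -0.7, 0, 0, 0, 1]]
  ]
}}

```text
t: 10.15
tcp_pos: [0.5207, -0.1784, 0.1099]
tool_rot: [0.349, 0.937, -0.0, -0.001]
force: [-0.9, -0.8, -5.8]
finger_gap: 0.107
```

```bash
cat > g.py <<'E'
from station import status
import numpy as np
from scipy.spatial.transform import Rotation as R
s=status.sense();M=R.from_quat(s["tool_rot"]).as_matrix();yy=np.array([np.cos(1.3854),np.sin(1.3854),0]);xx=np.array([yy[1],-yy[0],0])
p=s["tcp_pos"]-[.538,-.0875,.011]
print("t",s["t"],"tool yaw rel rack",np.arctan2(M[1,1],M[0,1])+.1854,"rack xy mm",p@xx*1e3,p@yy*1e3,"z",s["tcp_pos"][2],"F xyz rack",s["force"]@xx,s["force"]@yy,s["force"][2],"tq",s["ft_torque"].round(2))
print("rack y in tool",(M.T@yy).round(4),"rack x in tool",(M.T@xx).round(4),"gap",s["finger_gap"],"q6",s["q"][5])
E
python3 g.py
```

```text
t 10.15 tool yaw rel rack 1.0438420428939548 rack xy mm -0.2670607606807369 -92.54592636280543 z 0.10987616869422355 F xyz rack -0.7505794098521097 -0.9152927430469745 -5.7634403801369745 tq [-0.08  0.18  0.09]
rack y in tool [5.029e-01 8.643e-01 3.000e-04] rack x in tool [-0.8643  0.5029 -0.0019] gap 0.10653323040516254 q6 -1.391043989105204
```

The screw reads about 1.04 rad, so it is loosened. Next I slide the collar along the rod.

{"name": "move_arm", "arguments": {
  "plan": [
    [[0, 0, 0, 0.063, 0.108, 0.004, 1], [0, 0, 0, 0.126, 0.216, 0.005, 1], [0, 0, 0, 0.189, 0.324, 0.005, 1], [0, 0, 0, 0.252, 0.432, 0.005, 1], [0, 0, 0, 0.314, 0.54, 0.005, 1], [0, 0, 0, 0.377, 0.648, 0.005, 1], [0, 0, 0, 0.44, 0.756, 0.005, 1], [0, 0, 0, 0.503, 0.864, 0.005, 1]]
  ]
}}

```text
t: 11.15
tcp_pos: [0.5394, -0.0795, 0.1098]
tool_rot: [0.348, 0.938, -0.0, -0.0]
force: [-4.8, -2.9, 0.4]
finger_gap: 0.102
```

```bash
python3 g.py
```

```text
t 11.15 tool yaw rel rack 1.0453725879101339 rack xy mm -0.1045061488844926 8.158807647242197 z 0.10983039634884714 F xyz rack -4.175827781277753 -3.7623389159455276 0.37982063611204353 tq [-0.21  0.84  0.05]
rack y in tool [ 0.5016  0.8651 -0.    ] rack x in tool [-0.8651  0.5016 -0.001 ] gap 0.10219474510164203 q6 -1.2109748373424989
```

{"name": "move_arm", "arguments": {
  "plan": [
    [[0, 0, 0, 0.03, 0.025, 0, 1], [0, 0, 0, 0.05, 0.06, 0, 1], [0, 0, 0, 0.07, 0.095, 0, 1], [0, 0, 0, 0.095, 0.13, 0, 1], [0, 0, 0, 0.115, 0.164, 0, 1], [0, 0, 0, 0.115, 0.164, 0, 1], [0, 0, 0, 0.115, 0.164, 0, 1], [0, 0, 0, 0.115, 0.164, 0, 1]]
  ]
}}

```text
t: 12.15
tcp_pos: [0.5426, -0.0605, 0.1099]
tool_rot: [0.348, 0.937, 0.0, 0.001]
force: [2.7, 0.9, -4.4]
finger_gap: 0.099
```

```bash
python3 g.py
python3 - <<'E'
from station import snapshot
import cv2
s=snapshot("side"); cv2.imwrite("pics/s2.png",cv2.resize(s["img"][190:340,220:380,::-1],None,fx=4,fy=4,interpolation=cv2.INTER_CUBIC))
E
```

```text
t 12.15 tool yaw rel rack 1.0449029553826366 rack xy mm -0.49673437344561944 27.381077017341877 z 0.10988480758397663 F xyz rack 2.499967600797618 1.4201448451372438 -4.4161893975581465 tq [ 0.17 -0.48  0.09]
rack y in tool [5.020e-01 8.649e-01 2.000e-04] rack x in tool [-0.8649  0.502   0.002 ] gap 0.09944516840408701 q6 -1.1760512108646226
```

View pics/s2.png

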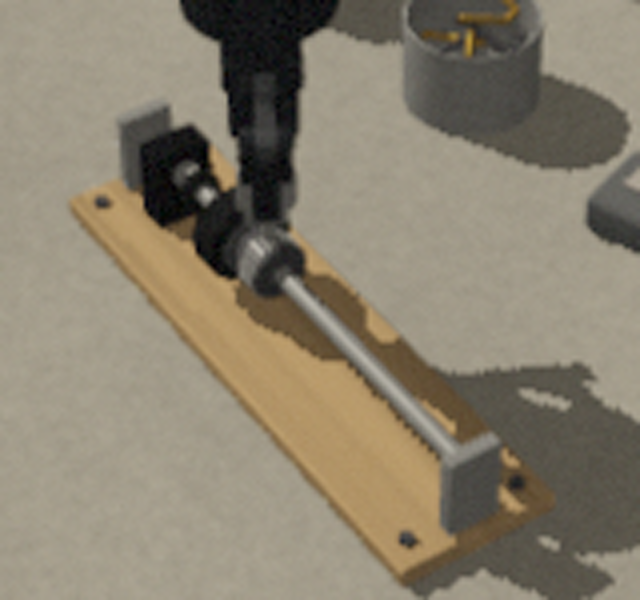

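The wheel and collar are moving together: collar at (270,262), wheel at (222,235), plunger still clear at (185,172). Now I feel for the buffer in small continuous steps.

{"name": "move_arm", "arguments": {
  "plan": [
    [[0, 0, 0, 0.001, 0.012, 0.003, 1], [0, 0, 0, 0.007, 0.023, 0.003, 1], [0, 0, 0, 0.014, 0.034, 0.003, 1], [0, 0, 0, 0.02, 0.045, 0.003, 1], [0, 0, 0, 0.026, 0.057, 0.003, 1], [0, 0, 0, 0.032, 0.068, 0.003, 1], [0, 0, 0, 0.038, 0.079, 0.003, 1], [0, 0, 0, 0.045, 0.09, 0.003, 1]]
  ]
}}

```text
t: 13.2
tcp_pos: [0.5445, -0.0507, 0.1098]
tool_rot: [0.348, 0.937, 0.0, 0.0]
force: [0.8, -2.6, 2.9]
finger_gap: 0.099
```

```bash
python3 g.py
```

```text
t 13.2 tool yaw rel rack 1.0452269035264137 rack xy mm -0.4182461342373217 37.354592123052335 z 0.10979056157119645 F xyz rack 1.3185382829135588 -2.42964716582585 2.901529228121194 tq [-0.28 -0.24  0.06]
rack y in tool [ 5.017e-01  8.650e-01 -1.000e-04] rack x in tool [-8.650e-01  5.017e-01  8.000e-04] gap 0.0986299138441371 q6 -1.1570701675229282
```

{"name": "move_arm", "arguments": {
  "plan": [
    [[0, 0, 0, 0.003, 0.005, 0, 1], [0, 0, 0, 0.006, 0.01, 0, 1], [0, 0, 0, 0.009, 0.016, 0, 1], [0, 0, 0, 0.012, 0.021, 0, 1], [0, 0, 0, 0.015, 0.027, 0, 1], [0, 0, 0, 0.018, 0.032, 0, 1], [0, 0, 0, 0.022, 0.038, 0, 1], [0, 0, 0, 0.025, 0.043, 0, 1]]
  ]
}}

```text
t: 14.2
tcp_pos: [0.5454, -0.0459, 0.1098]
tool_rot: [0.348, 0.937, 0.0, 0.0]
force: [2.8, -1.8, 5.1]
finger_gap: 0.1
```

```bash
python3 g.py
```

```text
t 14.2 tool yaw rel rack 1.0452328938110242 rack xy mm -0.4017473405159343 42.28137044967753 z 0.10977381911811875 F xyz rack 3.1239586363033385 -1.2519569616884256 5.137470093776305 tq [-0.26 -0.38  0.02]
rack y in tool [ 5.017e-01  8.650e-01 -1.000e-04] rack x in tool [-0.865   0.5017  0.0009] gap 0.09992418855430385 q6 -1.1479458020250437
```

{"name": "move_arm", "arguments": {
  "plan": [
    [[0, 0, 0, -0.003, 0.007, -0.003, 1], [0, 0, 0, 0.0, 0.013, -0.003, 1], [0, 0, 0, 0.003, 0.019, -0.003, 1], [0, 0, 0, 0.006, 0.024, -0.003, 1], [0, 0, 0, 0.009, 0.03, -0.003, 1], [0, 0, 0, 0.012, 0.035, -0.003, 1], [0, 0, 0, 0.016, 0.041, -0.003, 1], [0, 0, 0, 0.019, 0.046, -0.003, 1]]
  ]
}}

```text
t: 15.2
tcp_pos: [0.5464, -0.041, 0.1098]
tool_rot: [0.348, 0.937, -0.0, -0.0]
force: [0.7, -1.8, 4.1]
finger_gap: 0.101
```

```bash
python3 g.py
```

```text
t 15.2 tool yaw rel rack 1.0452690244492198 rack xy mm -0.28860090591278637 47.28498078057302 z 0.10977480481338517 F xyz rack 1.014206782292807 -1.6872684889379093 4.0974662487407585 tq [-0.27 -0.03  0.  ]
rack y in tool [0.5017 0.8651 0.    ] rack x in tool [-8.651e-01  5.017e-01 -5.000e-04] gap 0.10139524122557712 q6 -1.1386415722433711
```

{"name": "move_arm", "arguments": {
  "plan": [
    [[0, 0, 0, 0.002, 0.003, 0, 1], [0, 0, 0, 0.004, 0.006, 0, 1], [0, 0, 0, 0.006, 0.01, 0, 1], [0, 0, 0, 0.007, 0.013, 0, 1], [0, 0, 0, 0.009, 0.016, 0, 1], [0, 0, 0, 0.011, 0.019, 0, 1], [0, 0, 0, 0.013, 0.022, 0, 1], [0, 0, 0, 0.015, 0.026, 0, 1]]
  ]
}}

```text
t: 16.2
tcp_pos: [0.547, -0.038, 0.1098]
tool_rot: [0.348, 0.937, -0.0, -0.0]
force: [-0.5, -1.0, 4.8]
finger_gap: 0.102
```

```bash
python3 g.py
```

```text
t 16.2 tool yaw rel rack 1.0452806879999037 rack xy mm -0.2834823167951231 50.2738423964237 z 0.10975320396145713 F xyz rack -0.2738711561065522 -1.0377592113783245 4.785659993174179 tq [-0.2   0.13  0.05]
rack y in tool [0.5017 0.8651 0.    ] rack x in tool [-8.651e-01  5.017e-01 -5.000e-04] gap 0.10218282966761136 q6 -1.1330951484921128
```

{"name": "move_arm", "arguments": {
  "plan": [
    [[0, 0, 0, 0.002, 0.003, -0.003, 1], [0, 0, 0, 0.004, 0.006, -0.003, 1], [0, 0, 0, 0.006, 0.01, -0.003, 1], [0, 0, 0, 0.007, 0.013, -0.003, 1], [0, 0, 0, 0.009, 0.016, -0.003, 1], [0, 0, 0, 0.011, 0.019, -0.003, 1], [0, 0, 0, 0.013, 0.022, -0.003, 1], [0, 0, 0, 0.015, 0.026, -0.003, 1]]
  ]
}}

```text
t: 17.2
tcp_pos: [0.5475, -0.0351, 0.1099]
tool_rot: [0.348, 0.937, -0.0, -0.0]
force: [-1.2, -1.0, -2.9]
finger_gap: 0.098
```

```bash
python3 g.py
```

```text
t 17.2 tool yaw rel rack 1.0451852639100299 rack xy mm -0.2704390106643464 53.24629793518228 z 0.1098769818401342 F xyz rack -0.9987281762655587 -1.173315641308256 -2.9373778929363943 tq [-0.19 -0.02  0.03]
rack y in tool [0.5017 0.865  0.    ] rack x in tool [-8.650e-01  5.017e-01 -5.000e-04] gap 0.09832079004390401 q6 -1.127532177126491
```

{"name": "move_arm", "arguments": {
  "plan": [
    [[0, 0, 0, 0.002, 0.003, 0, 1], [0, 0, 0, 0.004, 0.006, 0, 1], [0, 0, 0, 0.006, 0.01, 0, 1], [0, 0, 0, 0.007, 0.013, 0, 1], [0, 0, 0, 0.009, 0.016, 0, 1], [0, 0, 0, 0.011, 0.019, 0, 1], [0, 0, 0, 0.013, 0.022, 0, 1], [0, 0, 0, 0.015, 0.026, 0, 1]]
  ]
}}

```text
t: 18.2
tcp_pos: [0.5481, -0.0324, 0.1099]
tool_rot: [0.348, 0.938, -0.0, -0.0]
force: [0.4, -3.6, -7.5]
finger_gap: 0.099
```

```bash
python3 g.py
```

```text
t 18.2 tool yaw rel rack 1.0454406896325965 rack xy mm -0.26387850154390935 56.02251531954973 z 0.10992111417234529 F xyz rack 1.0336734999418178 -3.491663374444218 -7.481601519265413 tq [-0.58  0.1   0.04]
rack y in tool [ 5.015e-01  8.651e-01 -4.000e-04] rack x in tool [-8.651e-01  5.015e-01 -6.000e-04] gap 0.09894886184095844 q6 -1.1219602722943558
```

Contact is starting: the push rose from about 1.2 to 3.5 N. I go on 2 mm at a time.

{"name": "move_arm", "arguments": {
  "plan": [
    [[0, 0, 0, 0.002, 0.003, 0.003, 1], [0, 0, 0, 0.004, 0.006, 0.004, 1], [0, 0, 0, 0.006, 0.01, 0.004, 1], [0, 0, 0, 0.007, 0.012, 0.004, 1], [0, 0, 0, 0.009, 0.015, 0.004, 1], [0, 0, 0, 0.01, 0.017, 0.004, 1], [0, 0, 0, 0.01, 0.017, 0.004, 1], [0, 0, 0, 0.01, 0.017, 0.004, 1]]
  ]
}}

```text
t: 19.2
tcp_pos: [0.5484, -0.0307, 0.1099]
tool_rot: [0.348, 0.938, -0.0, -0.0]
force: [-2.1, -5.2, -3.4]
finger_gap: 0.104
```

```bash
python3 g.py
```

```text
t 19.2 tool yaw rel rack 1.045660049490042 rack xy mm -0.2544154368697083 57.730055168628965 z 0.10987123151275587 F xyz rack -1.0540560543304864 -5.527703357301079 -3.3822645199946213 tq [-1.02  0.41  0.06]
rack y in tool [ 0.5013  0.8653 -0.0009] rack x in tool [-8.653e-01  5.013e-01 -4.000e-04] gap 0.10378798426536356 q6 -1.118317132122226
```

{"name": "move_arm", "arguments": {
  "plan": [
    [[0, 0, 0, 0.002, 0.003, 0, 1], [0, 0, 0, 0.004, 0.006, 0, 1], [0, 0, 0, 0.006, 0.01, 0, 1], [0, 0, 0, 0.007, 0.013, 0, 1], [0, 0, 0, 0.009, 0.015, 0, 1], [0, 0, 0, 0.01, 0.017, 0, 1], [0, 0, 0, 0.01, 0.017, 0, 1], [0, 0, 0, 0.01, 0.017, 0, 1]]
  ]
}}

```text
t: 20.2
tcp_pos: [0.5487, -0.0294, 0.1099]
tool_rot: [0.348, 0.938, -0.001, -0.0]
force: [-2.3, -7.3, -3.2]
finger_gap: 0.103
```

```bash
python3 g.py
```

```text
t 20.2 tool yaw rel rack 1.046087963284994 rack xy mm -0.22207829338955587 59.06853000612237 z 0.10988286543476695 F xyz rack -0.9009468214225477 -7.62519623677929 -3.1622255185717427 tq [-1.34  0.48  0.04]
rack y in tool [ 0.501   0.8655 -0.0019] rack x in tool [-8.655e-01  5.010e-01 -4.000e-04] gap 0.10267052746664743 q6 -1.1146550416540446
```

{"name": "move_arm", "arguments": {
  "plan": [
    [[0, 0, 0, 0.001, 0.002, 0, 1], [0, 0, 0, 0.002, 0.004, 0, 1], [0, 0, 0, 0.004, 0.007, 0, 1], [0, 0, 0, 0.005, 0.009, 0, 1], [0, 0, 0, 0.007, 0.012, 0, 1], [0, 0, 0, 0.007, 0.012, 0, 1], [0, 0, 0, 0.007, 0.012, 0, 1], [0, 0, 0, 0.007, 0.012, 0, 1]]
  ]
}}

```text
t: 21.2
tcp_pos: [0.5488, -0.0284, 0.1098]
tool_rot: [0.348, 0.938, -0.001, -0.0]
force: [-4.0, -8.8, -3.3]
finger_gap: 0.103
```

```bash
python3 g.py
```

```text
t 21.2 tool yaw rel rack 1.046362042633591 rack xy mm -0.2516657852603633 60.0584677845969 z 0.10983494456250706 F xyz rack -2.334208472271387 -9.430641341971862 -3.3180333142054312 tq [-1.6   0.49 -0.01]
rack y in tool [ 0.5007  0.8656 -0.0026] rack x in tool [-8.656e-01  5.007e-01 -6.000e-04] gap 0.10340897860432122 q6 -1.1120133174235092
```

The push is about 9.4 N, less roughly 1 N of drag. Position from first contact gives about 9–10 N, so this is close to target. I tighten halfway, staying above the locking angle, and check the push.

{"name": "move_arm", "arguments": {
  "plan": [
    [[0, 0, 0.1, 0, 0, 0, 1], [0, 0, 0.2, 0, 0, 0, 1], [0, 0, 0.3, 0, 0, 0, 1], [0, 0, 0.4, 0, 0, 0, 1], [0, 0, 0.5, 0, 0, 0, 1], [0, 0, 0.55, 0, 0, 0, 1], [0, 0, 0.55, 0, 0, 0, 1], [0, 0, 0.55, 0, 0, 0, 1]]
  ]
}}

```text
t: 22.2
tcp_pos: [0.549, -0.0284, 0.1099]
tool_rot: [0.54, 0.841, -0.001, 0.0]
force: [-1.7, -8.8, -3.8]
finger_gap: 0.1
```

```bash
python3 g.py
```

```text
t 22.2 tool yaw rel rack 0.6142678795735718 rack xy mm -0.10974737133497553 60.11426155496881 z 0.10985764997774876 F xyz rack -0.022582603883775934 -8.90888461056208 -3.7515369110609322 tq [-1.51  0.43 -0.01]
rack y in tool [ 0.8172  0.5764 -0.0024] rack x in tool [-5.764e-01  8.172e-01 -2.000e-04] gap 0.10002333855279351 q6 -0.680049011540444
```

{"name": "move_arm", "arguments": {
  "plan": [
    [[0, 0, 0.12, 0, 0, 0, 1], [0, 0, 0.24, 0, 0, 0, 1], [0, 0, 0.36, 0, 0, 0, 1], [0, 0, 0.48, 0, 0, 0, 1], [0, 0, 0.6, 0, 0, 0, 1], [0, 0, 0.72, 0, 0, 0, 1], [0, 0, 0.85, 0, 0, 0, 1], [0, 0, 0.85, 0, 0, 0, 1]]
  ]
}}

```text
t: 23.2
tcp_pos: [0.5492, -0.0284, 0.1101]
tool_rot: [0.786, 0.618, -0.001, 0.001]
force: [-3.2, -8.9, -2.2]
finger_gap: 0.104
```

```bash
python3 g.py
```

```text
t 23.2 tool yaw rel rack -0.05376200050579916 rack xy mm 0.10836336154677066 60.12031926063331 z 0.11006174819117147 F xyz rack -1.5085509296773325 -9.359943232151608 -2.1709349040592705 tq [-1.57  0.48 -0.04]
rack y in tool [ 0.9986 -0.0537 -0.0025] rack x in tool [5.370e-02 9.986e-01 3.000e-04] gap 0.1043451252512469 q6 -0.011926757281532927
```

The screw is back to about −0.05 and the push is unchanged at 9.4 N. I release and lift.

{"name": "move_arm", "arguments": {
  "plan": [
    [[0, 0, 0, -0.02, 0, 0, 0.85], [0, 0, 0, -0.03, 0, 0, 0.7], [0, 0, 0, -0.03, 0, 0, 0.5], [0, 0, 0, -0.03, 0, 0, 0.3], [0, 0, 0, -0.03, 0, 0, 0.3], [0, 0, 0, -0.03, 0, 0, 0.3], [0, 0, 0, -0.03, 0, -0.1, 0.3], [0, 0, 0, -0.03, 0, -0.25, 0.3]]
  ]
}}

```text
t: 24.2
tcp_pos: [0.5484, -0.0299, 0.1353]
tool_rot: [0.787, 0.617, -0.0, -0.0]
force: [-0.0, -0.5, 0.3]
finger_gap: 0.704
```

{"name": "move_arm", "arguments": {
  "plan": [
    [[0, 0, 0, -0.1, 0, -0.15, 0.3], [0, 0, 0, -0.2, 0, -0.3, 0.3], [0, 0, 0, -0.3, 0, -0.45, 0.3], [0, 0, 0, -0.4, 0, -0.6, 0.3], [0, 0, 0, -0.5, 0, -0.75, 0.3], [0, 0, 0, -0.6, 0, -0.9, 0.3], [0, 0, 0, -0.6, 0, -1, 0.3], [0, 0, 0, -0.6, 0, -1, 0.3]]
  ]
}}

```text
t: 25.2
tcp_pos: [0.5347, -0.0883, 0.2356]
tool_rot: [0.787, 0.617, 0.001, 0.001]
force: [0.3, 0.2, 0.4]
finger_gap: 0.698
```

```bash
python3 g.py
python3 - <<'E'
from station import snapshot
from h import *
yy=np.array([np.cos(1.3854),np.sin(1.3854)]);xx=np.array([yy[1],-yy[0]])
for n in("scene","side","wrist"):
    s=snapshot(n);np.savez(f"pics/{n}9.npz",**s);P=cloud(s)
    L=np.concatenate([np.stack([(P[...,:2]-[.538,-.0875])@xx,(P[...,:2]-[.538,-.0875])@yy],-1),P[...,2:]-.0115],-1)*1e3
    m=(abs(L[...,0])<22)&(L[...,1]>30)&(L[...,1]<90)&(L[...,2]>95)&(L[...,2]<112)
    if m.sum()>10: print(n,m.sum(),"head",cv2.minAreaRect(L[m][:,:2].astype(np.float32)))
    for lo,hi in((63,72),(52,61)):
        m=(abs(L[...,0])<6)&(L[...,1]>40)&(L[...,1]<135)&(L[...,2]>lo)&(L[...,2]<hi)
        print(lo,hi,np.histogram(L[m][:,1],np.arange(40,136,5))[0])
w=snapshot("wrist")["img"];sc=snapshot("scene")["img"]
cv2.imwrite("pics/end.png",np.hstack([cv2.resize(x,(400,300)) for x in(w,sc)])[:,:,::-1])
E
```

```text
t 25.2 tool yaw rel rack -0.05453154222113615 rack xy mm -3.078750894174925 -1.3682529337080231 z 0.23559178915701487 F xyz rack 0.25522680115639773 0.2704729437341572 0.3567713339326378 tq [-0.05  0.04 -0.05]
rack y in tool [ 9.985e-01 -5.450e-02 -1.000e-04] rack x in tool [0.0545 0.9985 0.0017] gap 0.6980538865484499 q6 -0.13019811957230068
scene 111 head ((0.856712818145752, 57.493492126464844), (30.0076904296875, 10.053874015808105), 86.4114990234375)
63 72 [ 0  0  5  9  0  0 11 11 11 15  4  0  0  0  0  0  0  0  0]
52 61 [ 5 20 13  7  6  9 12  0  0  0  0  1  1 22 13 11 12  7  0]
side 81 head ((-1.1367003917694092, 58.76020812988281), (32.798973083496094, 11.194931030273438), 85.94173431396484)
63 72 [ 0  1  8  7  4  0  6 10  8  8  7  0  0  0  0  1  2  1  0]
52 61 [ 2 14  6  2  3  4  4  1  0  0  0  0  0  6 14  4  6  3  0]
wrist 757 head ((1.6218597888946533, 60.051536560058594), (29.02585792541504, 9.49795913696289), 86.95943450927734)
63 72 [  0   0   0   0   0   0  16 130 134 132 116   0   0   0   0   0   0   0
   0]
52 61 [  0   7  14  14  21  21  23   0   0   0   9  91  40  21 143 145 142 127
   0]
```

View pics/end.png

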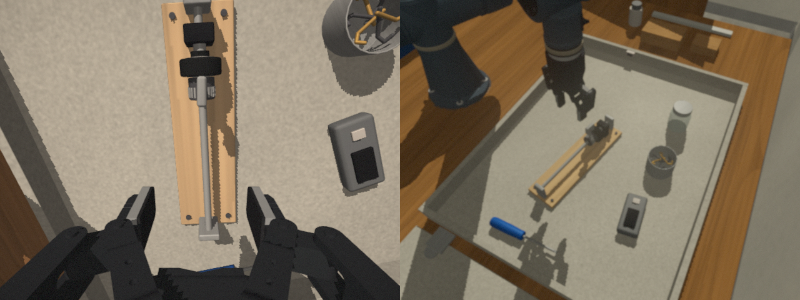

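The final picture shows the collar against the wheel and the wheel against the buffer. The head is aligned with the rod at about −0.06 rad, and the bystanders have not moved. I hand in the job.

```bash
python3 -c "
from station import manip
print(manip.sign_off())"
```

```text
the job is handed in; nothing more can be done
None
```

The job is handed in: the wheel is nipped against the buffer at about 9 N and the thumb screw is tight again. It took about 25 s of the 48 s allowed.

- **Steps:** I turned the thumb screw to about +1.04 rad. I then slid the collar until the wheel met the buffer, with first contact at collar y of about 55 mm. From there I pressed on to about 60 mm, turned the screw back to about −0.05 rad, let go and backed off.
- **Preload:** The push read 8.9–9.4 N just before and after tightening, including about 1 N of drag of uncertain sign. The travel since first contact suggests up to about 10.4 N. The wheel's true preload is therefore between about 8 and 10.4 N, and no reading came near 20 N. I could not measure the force again after letting go.
- **Last checks:**
  - Three cameras put the head at y = 57.5, 58.8 and 60.1 mm, and the tool last held it at 60.1 mm. That spread is about the calibration error, so the pictures show no clear slip, but they could not show one of a millimetre or two.
  - The screw angle read −0.05 to −0.07 rad, which counts as tight.
  - The tin, jar, stud finder and nut driver look unmoved in the final picture, though I did not measure their positions.
  - Nothing touches the robot.

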